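# Point-check the griddle's gas line, then open its tap

### The job

Before the griddle is used, check its gas line by pointing: with the fingertips about 2 cm above the pipe and never touching it, follow it towards the griddle and stop for half a second straight above each of the five brass fittings in turn, starting with the one farthest from the griddle along the pipe. Then push the red tap lever round with the fingers, without gripping it, from crosswise until it lies in line over the pipe, and leave it there. Touch nothing but the lever: leave the pipe, the griddle and the things standing about as they are.

Things in the scene. Friction and masses are not known exactly. Their poses are not given: they have to be found in the camera images.
- gas_line: Fixed dark steel pipe, 18 mm thick, axis 50 mm above the table, and griddle (420 x 500 mm, 139 mm high); do not touch. Origin on the table, z up. In its frame (mm) the pipe runs from a dark flange at (60, 260) to bends at (60, 90) and (-60, -30), then along -y through the tap at (-60, -200) into the griddle (near edge y -350, x -180 to 240). Grey saddles carry it.
- union_a: First fitting: brass union, a cylinder of 32 mm diameter and 30 mm length fixed round the first run of the pipe, between flange and first bend; its place along the pipe varies. Origin at its centre on the pipe's axis, y along the pipe.
- union_a_top (a point): Top of the first fitting, 66 mm above the table.
- elbow_a (a point): Second fitting: brass ball elbow of 32 mm diameter at the pipe's first bend; this point is its top, 66 mm above the table.
- union_b (a point): Third fitting: brass union (32 mm diameter, 30 mm long) at the middle of the slanting run; this point is its top, 66 mm above the table.
- elbow_b (a point): Fourth fitting: brass ball elbow of 32 mm diameter at the second bend; this point is its top, 66 mm above the table.
- union_c: Fifth fitting: brass union like the first, on the last run between second bend and tap; its place along the pipe varies. Origin at its centre on the pipe's axis, y along the pipe.
- union_c_top (a point): Top of the fifth fitting, 66 mm above the table.
- tap_pivot (a point): On the upright axis of the red lever, level with the lever's top, 105 mm above the table. Below it sits the steel tap body (34 x 44 mm, top 68 mm; neck of 22 mm diameter up to 78 mm).
- lever_tip (a point): Upper edge of the red lever on its centre line, 80 mm from the pivot; x outward along the lever, z up. The lever is a red plastic bar 12 mm wide and 25 mm high (80 to 105 mm above the table) reaching 85 mm from its pivot, with a hub of 26 mm diameter.
- tap_lever (a joint): Lever angle, rad: 0 = closed, crosswise to the pipe, pointing along gas_line's +x; grows counter-clockwise seen from above to 1.57 = open, at a stop, lying over the pipe and pointing back along it (gas_line's +y), away from the griddle. Stiff (about 0.13 N m, some 2 N at the fingers); stays where it is left.
- cup: Loose blue ceramic cup, open top, 60 mm wide, 75 mm high. Origin at the centre of its underside, z up. Leave alone.
- jar: Loose amber glass jar with red cap, 56 mm wide, 85 mm high. Origin at the centre of its underside, z up. Leave alone.
- tin: Loose aluminium tin, 54 mm wide, 95 mm high. Origin at the centre of its underside, z up. Leave alone.

How it is judged:
By the outcome, as a careful person would: the job done as asked, in the order asked, and still so for the second after the job is handed in, with the robot touching nothing.
It also fails if it takes over 59 s, if anything falls off the work surface, if the arm or the gripper's body presses on something with over 40 N, if the wrist force passes 120 N, or if a joint passes its speed limit or range.

### The arm

A 6-joint arm with a two-finger parallel gripper is mounted at the origin on the work surface. World frame = base frame: x ahead of the robot, y to its left, z up, the work surface at z = 0. Lengths are in m, angles in rad, forces in N, time in s.
With the tool pointing down it reaches from about 0.275 to 0.85 m from the base axis. Payload 19 kg.
Tool frame: the origin (TCP) lies between the finger pads, 19 mm behind the fingertips; this is the grasp point; z points along the fingers, y is the line along which they close (so a half turn about z gives the same grasp; the last joint's range is limited). The gripper opens to 85 mm and grips with 20 to 120 N. Pads are 22 mm wide; open, the fingers measure 114 mm over their backs; the gripper's body (76 mm by 85 mm) begins 54 mm behind the grasp point. The pads swing forward as they close: fully open they stand 13 mm farther back than shut.
Start: joints at [1.077, 0.15, 1.437, -0, 1.554, -0.134], TCP at [0.202, 0.538, 0.25] pointing down, gripper open.
Joint ranges: [-2.8, 2.8], [-0.68, 2.1], [0.12, 2.68], [-1.39, 4.53], [0.16, 2.79], [-2.81, 2.81]. Speed limits (rad/s): [1.89, 1.89, 2.22, 3.01, 3.01, 3.01].

### API

Orientations are given as a rotation vector (axis times angle).
In Python, from workcell import robot gives the robot as it stands.
- The arm moves only by the shell command python3 -m creep 'ROWS' [OPENING] [FORCE]. ROWS is JSON, a list of rows, each a list of 4 numbers: the shift along the world's x, y, z in cm, then the turn about the world's z in degrees. In form: [[tx, ty, tz, yaw], ...]. A call has 1 to 5 rows; each row shifts and turns the commanded pose from where the row before left it; what a row does not reach is not made up. A row lasts 1/12 s, in which the tool goes at most 41.7 mm and 7.16 degrees, less where a joint would pass 70% of its speed; a pose out of reach is approached as far as the arm can. A call with a gripper value outside its range is refused whole. OPENING is the opening, from -1 (shut) to 1 (fully open), set as the call begins (- or left out, the last holds). The fingers move at their own pace and stop on an object; FORCE is the grip in N (left out, the last holds). Time passes only in rows, so rows that do not move let the fingers close. It gives the time, the measured TCP pose, the force, the opening and the grip force at its end, in the units of the state.
- robot.observe(): the state, without advancing time (a new reading comes with each control period).
- robot.read_camera(name): name is "scene" or "side" or "wrist"; returns the picture (400x640x3 uint8, red, green, blue); there is no depth.
- robot.calibration(name): a dict with "mtx" (3x3 intrinsics, pixels), "rvec" (rotation vector, rad) and "tvec" (3), from world to camera coordinates, as OpenCV has them. Camera axes: x right, y down, z forward; pixel columns grow to the right and rows downward; lengths in m; the calibration is good to about 2 mm. A picture is of the moment at which its call begins: read the wrist's pose just before it. calibration takes no time and is no camera call; for the wrist camera it gives the pose at the moment of the call.
- robot.finish_job(): hands the job in; it is judged then, once.
The state is a dict: "time": time; "joints": joint angles; "joint_velocities": joint speeds; "effort": joint torques, N m; "ee_pos": TCP position; "orientation": TCP orientation; "wrist_force": force on the tool from outside, world axes, zero at the start; "torque": the same for the moment, N m; "gripper_width": finger opening in m; "grasp_force": force on a finger pad.
Only numpy, scipy, OpenCV 4.12 (cv2) and the standard library are available. Lean on these libraries where they do the work, as an engineer would, in place of code of your own. Each camera call takes 0.05 s, during which the arm holds its last target. There are 200 camera calls.

## Working session

There is one attempt and no reset: what is moved stays moved. The work goes in short steps, Python scripts to look and compute and a shell command to move; the robot and the scene stay as the last step left them, time stands still between calls to the robot, and variables do not carry over. Pictures are saved under pics/ and viewed, at most 10 in all, crops included, and the job is handed in when it is done.

```bash
mkdir -p pics; ls
python3 - <<'E'
from workcell import robot
import cv2
s=robot.observe(); print(s['time'],s['ee_pos'],s['orientation'],s['gripper_width'])
for n in('scene','side'):
    cv2.imwrite(f'pics/{n}0.png',robot.read_camera(n)[:,:,::-1])
    c=robot.calibration(n); print(n,c)
E
```

```text
pics
0.0 [0.20236063 0.53798555 0.24938908] [-5.62100721e-01 -3.09050799e+00  1.77078173e-03] 0.0851424520999108
scene {'mtx': array([[389.57938873,   0.        , 317.99332638],
       [  0.        , 389.57938873, 198.1474609 ],
       [  0.        ,   0.        ,   1.        ]]), 'rvec': array([ 1.27632509,  2.43966209, -0.79414623]), 'tvec': array([ 0.31854662, -0.34141053,  1.1381494 ])}
side {'mtx': array([[368.3231592 ,   0.        , 318.23149302],
       [  0.        , 368.3231592 , 197.81028468],
       [  0.        ,   0.        ,   1.        ]]), 'rvec': array([ 2.30422049, -0.51362694,  0.23710495]), 'tvec': array([-0.54193624,  0.23336774,  0.61582632])}
```

View pics/scene0.png

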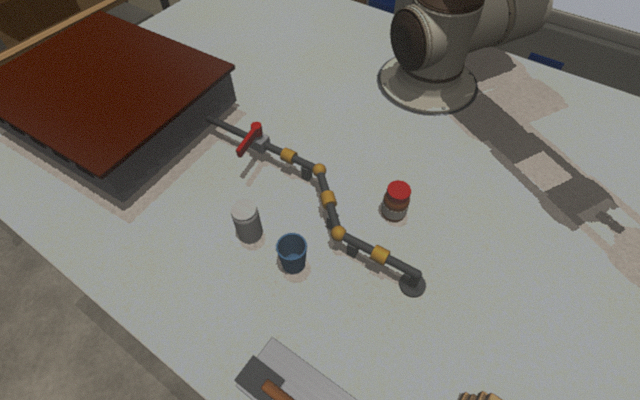

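View pics/side0.png

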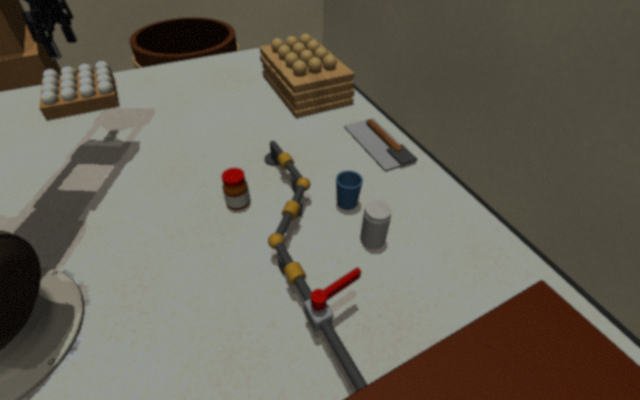

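The scene view shows the brass fittings at about (380,255), (338,232), (329,198), (319,169) and (288,155). The lever hub is at (257,128) and its tip at (241,153). The side view shows the same chain, with fittings at (285,159), (303,184), (292,208), (276,240) and (294,271).

```bash
cat > h.py <<'E'
import numpy as np, cv2
from workcell import robot
def ray(c,px):
    R=cv2.Rodrigues(c['rvec'])[0]
    u=cv2.undistortPoints(np.array([[px]],float),c['mtx'],None)[0,0]
    return -R.T@c['tvec'], R.T@np.r_[u,1]
def onz(c,px,z):
    o,d=ray(c,px); return o+d*(z-o[2])/d[2]
def tri(a,pa,b,pb):
    P=lambda c:c['mtx']@np.c_[cv2.Rodrigues(c['rvec'])[0],c['tvec']]
    X=cv2.triangulatePoints(P(a),P(b),np.array(pa,float).reshape(2,1),np.array(pb,float).reshape(2,1))[:,0]
    return X[:3]/X[3]
def blobs(img,lo,hi,amin=25):
    m=cv2.inRange(cv2.cvtColor(img,cv2.COLOR_RGB2HSV),lo,hi)
    n,l,s,c=cv2.connectedComponentsWithStats(m)
    return [(c[i],s[i,4],s[i,:4]) for i in range(1,n) if s[i,4]>=amin]
E
python3 - <<'E'
from h import *
np.set_printoptions(precision=4,suppress=True)
hint={'scene':[(380,255),(338,232),(329,198),(319,169),(288,155)],'side':[(285,159),(303,184),(292,208),(276,240),(294,271)]}
C={};B={}
for n in hint:
    im=cv2.imread(f'pics/{n}0.png')[:,:,::-1]; C[n]=robot.calibration(n)
    b=blobs(im,(12,120,80),(28,255,255)); B[n]=[]
    for h in hint[n]:
        k=min(b,key=lambda q:np.hypot(*(q[0]-h))); B[n].append(k[0]); print(n,h,k[0],k[1],k[2],onz(C[n],k[0],.05))
    print('red',[(q[0],q[1],q[2]) for q in blobs(im,(0,170,90),(6,255,255))+blobs(im,(174,170,90),(180,255,255)) if q[1]<2000])
T=np.array([tri(C['scene'],a,C['side'],b) for a,b in zip(B['scene'],B['side'])]); print(T)
print(np.linalg.norm(T[3]-T[1]),'want .1697')
# frame from elbows + union_b
G=np.array([[60,90],[0,30],[-60,-30]])/1e3; W=T[1:4,:2]
g=G-G.mean(0); w=W-W.mean(0)
th=np.arctan2((g[:,0]*w[:,1]-g[:,1]*w[:,0]).sum(),(g*w).sum())
R=np.array([[np.cos(th),-np.sin(th)],[np.sin(th),np.cos(th)]]); t=W.mean(0)-R@G.mean(0)
print('th',np.degrees(th),'t',t)
print('local',(T[:,:2]-t)@R*1e3)
print('pivot',t+R@[-.06,-.2],'flange',t+R@[.06,.26],'tip closed',t+R@[.02,-.2],'tip open',t+R@[-.06,-.12])
E
```

```text
scene (380, 255) [379.6419 253.893 ] 215 [371 245  19  19] [0.596  0.1744 0.05  ]
scene (338, 232) [337.7122 232.036 ] 139 [332 226  13  14] [0.6011 0.0806 0.05  ]
scene (329, 198) [327.1854 196.8013] 151 [321 190  15  15] [0.5405 0.0139 0.05  ]
scene (319, 169) [318.4943 168.2299] 87 [313 164  12  10] [ 0.4855 -0.0473  0.05  ]
scene (288, 155) [286.8692 154.0077] 130 [280 148  15  14] [ 0.4917 -0.133   0.05  ]
red [(array([249.2459, 133.9098]), np.int32(122), array([237, 122,  24,  29], dtype=int32)), (array([398.748 , 189.5203]), np.int32(246), array([388, 181,  22,  18], dtype=int32))]
side (285, 159) [283.7273 157.6162] 99 [278 153  14  11] [0.5975 0.189  0.05  ]
side (303, 184) [302.6813 181.978 ] 91 [297 177  12  10] [0.6037 0.0897 0.05  ]
side (292, 208) [291.3357 206.5944] 143 [283 200  16  14] [0.5509 0.029  0.05  ]
side (276, 240) [275.4143 238.8714] 140 [269 233  15  14] [ 0.4897 -0.0384  0.05  ]
side (294, 271) [293.0083 270.4606] 241 [285 262  19  20] [ 0.4925 -0.1196  0.05  ]
red [(array([232.5714, 175.4329]), np.int32(231), array([223, 169,  21,  14], dtype=int32)), (array([331.3229, 287.6068]), np.int32(384), array([311, 269,  49,  34], dtype=int32))]
[[ 0.5967  0.1772  0.0572]
 [ 0.6025  0.0829  0.0553]
 [ 0.5472  0.0185  0.0614]
 [ 0.4889 -0.0439  0.0562]
 [ 0.4936 -0.1269  0.0573]]
0.17029568929348238 want .1697
th 3.162617684087602 t [ 0.5479 -0.0108]
local [[  59.163   184.9581]
 [  59.7273   90.5635]
 [   0.9612   29.2888]
 [ -60.6885  -29.8523]
 [ -60.5988 -112.9689]]
pivot [ 0.499  -0.2138] flange [0.5934 0.2521] tip closed [ 0.5789 -0.2094] tip open [ 0.4946 -0.1339]
```

```bash
R='x'; python3 -m creep '[[2.6,-2.4,0,-4.4],[2.6,-2.4,0,-4.4],[2.6,-2.4,0,-4.4],[2.6,-2.4,0,-4.4],[2.6,-2.4,0,-4.4]]' -1 20
python3 -m creep '[[2.6,-2.4,0,-4.4],[2.6,-2.4,0,-4.4],[2.6,-2.4,0,-4.4],[2.6,-2.4,0,-4.4],[2.6,-2.4,0,-4.4]]'
python3 -m creep '[[2.6,-2.4,0,-4.4],[2.6,-2.4,0,-4.4],[2.6,-2.4,0,-4.4],[2.6,-2.4,0,-4.4],[2.6,-2.4,0,-4.4]]'
python3 -m creep '[[0,0,0,0],[0,0,0,0],[0,0,0,0]]'
python3 - <<'E'
from h import *
s=robot.observe(); print(s['time'],s['ee_pos'],s['orientation'],s['joints'],s['gripper_width'],s['wrist_force'])
c=robot.calibration('wrist'); im=robot.read_camera('wrist'); cv2.imwrite('pics/w1.png',im[:,:,::-1])
np.savez('w1.npz',**c); print(c)
P=lambda p:np.round(cv2.projectPoints(np.array([p],float),c['rvec'],c['tvec'],c['mtx'],None)[0].ravel())
print('tip proj',P(s['ee_pos']-[0,0,.019]))
for q in [(0.5967,.1772,.05),(.6025,.0829,.05),(.5472,.0185,.05),(.4889,-.0439,.05),(.4936,-.127,.05),(.499,-.2138,.105)]: print(P(q))
for n,h in (('scene',{'cup':(292,262),'tin':(249,232),'jar':(395,213)}),('side',{'cup':(348,203),'tin':(375,243),'jar':(236,204)})):
    cc=robot.calibration(n)
    for k in h: print(n,k,onz(cc,h[k],.01)[:2])
E
```

```text
time: 0.52
ee_pos: [0.3332, 0.4168, 0.2498]
orientation: [-1.146, -2.925, 0.001]
wrist_force: [-0.3, 0.5, -0.8]
gripper_width: 0.0258
grasp_force: 0.0
time: 0.93
ee_pos: [0.4634, 0.2966, 0.2498]
orientation: [-1.684, -2.652, 0.001]
wrist_force: [-0.2, 1.0, 0.7]
gripper_width: 0.0002
grasp_force: 0.0
time: 1.35
ee_pos: [0.5934, 0.1767, 0.2496]
orientation: [-2.159, -2.282, 0.001]
wrist_force: [0.7, 1.1, -0.6]
gripper_width: 0.0001
grasp_force: 0.0
time: 1.6
ee_pos: [0.5922, 0.1782, 0.2495]
orientation: [-2.154, -2.286, 0.001]
wrist_force: [-0.6, 0.4, 0.3]
gripper_width: -0.0001
grasp_force: 0.0
1.6 [0.59220819 0.17819786 0.24952733] [-2.1539881e+00 -2.2858131e+00  1.0710702e-03] [1.67670220e-01 2.42030590e-01 1.32965976e+00 2.23095668e-04
 1.57092605e+00 1.08304285e-01] -7.835919420710045e-05 [-0.63632896  0.4486471   0.28096425]
{'mtx': array([[344.81136452,   0.        , 315.93375474],
       [  0.        , 344.81136452, 202.24016603],
       [  0.        ,   0.        ,   1.        ]]), 'rvec': array([-2.8615012 , -0.08527906, -0.0108679 ]), 'tvec': array([-0.60165891,  0.10179315,  0.41734922])}
tip proj [316. 265.]
[321. 181.]
[320. 271.]
[266. 322.]
[213. 367.]
[218. 425.]
[211. 530.]
scene cup [0.69217693 0.03088664]
scene tin [ 0.68813258 -0.08766929]
scene jar [0.46812617 0.14568987]
side cup [0.68630467 0.02211819]
side tin [ 0.68101095 -0.10288264]
side jar [0.45407696 0.12495968]
```

View pics/w1.png

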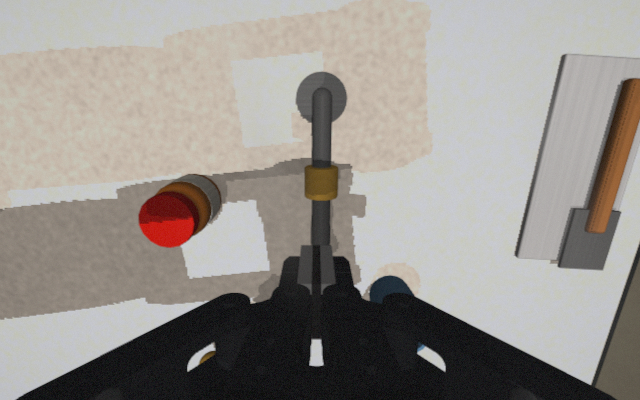

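The wrist view shows union_a at (321,182), against a predicted (321,181), so the map holds to about 1 mm. The shut fingertips are at (316,245), and the jar and cup are well clear of the path.

```bash
python3 -m creep '[[0.1,0,-2.9,0],[0.1,0,-2.9,0],[0.1,0,-2.9,0],[0.1,0,-2.9,0],[0.1,-0.1,-2.9,0]]' 
python3 -m creep '[[0,0,0,0],[0,0,0,0],[0,0,0,0],[0,0,0,0],[0,0,0,0]]' >/dev/null
python3 -m creep '[[0,0,0,0],[0,0,0,0],[0,0,0,0],[0,0,0,0],[0,0,0,0]]'
python3 - <<'E'
from h import *
c=robot.calibration('wrist'); s=robot.observe()
for n in('wrist','scene','side'):
    cv2.imwrite(f'pics/{n}2.png',robot.read_camera(n)[:,:,::-1])
a,b=[cv2.imread(f'pics/{n}2.png')[y-75:y+75,x-75:x+75] for n,x,y in(('scene',380,240),('side',284,150))]
cv2.imwrite('pics/pair2.png',cv2.resize(np.hstack([a,b]),(800,400),interpolation=cv2.INTER_CUBIC))
E
```

```text
time: 2.07
ee_pos: [0.5966, 0.1784, 0.1041]
orientation: [2.152, 2.288, 0.001]
wrist_force: [0.7, -0.0, 1.0]
gripper_width: -0.0002
grasp_force: 0.0
time: 2.9
ee_pos: [0.5975, 0.1771, 0.105]
orientation: [-2.155, -2.286, 0.0]
wrist_force: [0.7, -0.1, -0.4]
gripper_width: 0.0001
grasp_force: 0.0
```

View pics/pair2.png

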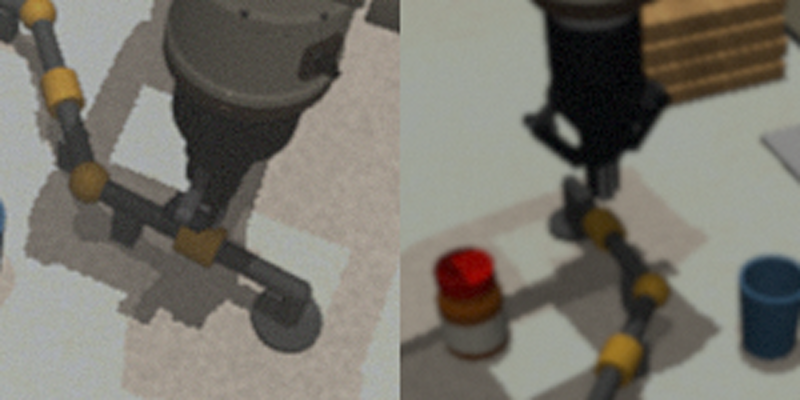

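The crops show the fingertips just above the brass union in both views, with a clear gap. I'll follow the line from here.

```bash
python3 -m creep '[[0.1,-1.9,0,0],[0.1,-1.9,0,0],[0.1,-1.9,0,0],[0.1,-1.9,0,0],[0.1,-1.9,0,0]]' >/dev/null
python3 -m creep '[[0,0,0,0],[0,0,0,0],[0,0,0,0],[0,0,0,0],[0,0,0,0]]' >/dev/null
python3 -m creep '[[0,0,0,0],[0,0,0,0],[0,0,0,0],[0,0,0,0],[0,0,0,0]]'
python3 -m creep '[[-1.13,-1.26,0,0],[-1.13,-1.26,0,0],[-1.13,-1.26,0,0],[-1.13,-1.26,0,0],[-1.13,-1.26,0,0]]' >/dev/null
python3 -m creep '[[0,0,0,0],[0,0,0,0],[0,0,0,0],[0,0,0,0],[0,0,0,0]]' >/dev/null
python3 -m creep '[[0,0,0,0],[0,0,0,0],[0,0,0,0],[0,0,0,0],[0,0,0,0]]'
python3 - <<'E'
from h import *
c=robot.calibration('wrist'); im=robot.read_camera('wrist'); cv2.imwrite('pics/w3.png',im[:,:,::-1])
for q in blobs(im,(12,100,50),(28,255,255),60): print(q, [onz(c,q[0],z)[:2] for z in(.05,.066)])
E
```

```text
time: 4.3
ee_pos: [0.6024, 0.0822, 0.105]
orientation: [-2.155, -2.286, 0.0]
wrist_force: [-0.3, 0.0, 0.0]
gripper_width: 0.0001
grasp_force: 0.0
time: 5.55
ee_pos: [0.546, 0.0192, 0.105]
orientation: [-2.155, -2.286, 0.0]
wrist_force: [-0.4, -0.1, -0.5]
gripper_width: 0.0001
grasp_force: 0.0
(array([166.61025093,  25.20395088]), np.int32(1873), array([111,   0,  92,  46], dtype=int32)) [array([0.47000442, 0.12019785]), array([0.47646102, 0.11740991])]
(array([435.91372944, 121.11278953]), np.int32(2979), array([402,  95,  66,  58], dtype=int32)) [array([0.60274849, 0.08419644]), array([0.59728397, 0.08464162])]
(array([312.23508634, 228.78021978]), np.int32(2548), array([277, 195,  76,  62], dtype=int32)) [array([0.54381897, 0.02293473]), array([0.54364663, 0.02888152])]
(array([208.60264901, 349.1192053 ]), np.int32(151), array([198, 342,  18,  13], dtype=int32)) [array([ 0.48489615, -0.05904969]), array([ 0.49001539, -0.04574027])]
```

View pics/w3.png

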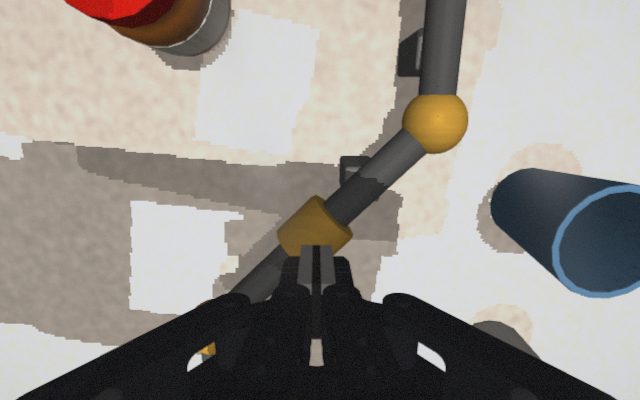

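The wrist view shows elbow_a at (436,121), which casts to (0.603, 0.084). That is within 2 mm of where I paused. union_b is right under the tips.

```bash
python3 -m creep '[[-1.13,-1.26,0,0],[-1.13,-1.26,0,0],[-1.13,-1.26,0,0],[-1.13,-1.26,0,0],[-1.13,-1.26,0,0]]' >/dev/null
python3 -m creep '[[0,0,0,0],[0,0,0,0],[0,0,0,0],[0,0,0,0],[0,0,0,0]]' >/dev/null
python3 -m creep '[[0,0,0,0],[0,0,0,0],[0,0,0,0],[0,0,0,0],[0,0,0,0]]'
python3 -m creep '[[0.09,-1.65,0,0],[0.09,-1.65,0,0],[0.09,-1.65,0,0],[0.09,-1.65,0,0],[0.09,-1.65,0,0]]' >/dev/null
python3 -m creep '[[0,0,0,0],[0,0,0,0],[0,0,0,0],[0,0,0,0],[0,0,0,0]]' >/dev/null
python3 -m creep '[[0,0,0,0],[0,0,0,0],[0,0,0,0],[0,0,0,0],[0,0,0,0]]'
python3 - <<'E'
from h import *
C={n:robot.calibration(n) for n in('scene','side','wrist')}
w=robot.read_camera('wrist')
for q in blobs(w,(12,100,50),(28,255,255),60): print(q[0],q[1], onz(C['wrist'],q[0],.05)[:2])
I={n:robot.read_camera(n) for n in('scene','side')}
for n in I: cv2.imwrite(f'pics/{n}4.png',I[n][:,:,::-1])
a,b=[I[n][y-75:y+75,x-75:x+75] for n,x,y in(('scene',275,140),('side',315,275))]
cv2.imwrite('pics/pair4.png',cv2.resize(np.hstack([a,b]),(800,400),interpolation=cv2.INTER_CUBIC)[:,:,::-1])
# predicted lever points in the side/scene
for n in I:
    print(n,cv2.projectPoints(np.array([[.499,-.2138,.105],[.5789,-.2094,.105],[.4942,-.1269,.066]]),C[n]['rvec'],C[n]['tvec'],C[n]['mtx'],None)[0].reshape(-1,2).round(1).tolist())
E
```

```text
time: 6.85
ee_pos: [0.4895, -0.0438, 0.105]
orientation: [-2.155, -2.286, 0.0]
wrist_force: [0.1, 0.6, 0.5]
gripper_width: 0.0001
grasp_force: 0.0
time: 8.1
ee_pos: [0.494, -0.1263, 0.105]
orientation: [-2.155, -2.286, 0.0]
wrist_force: [0.1, 0.2, -0.6]
gripper_width: -0.0001
grasp_force: 0.0
[314.26343101  71.9532967 ] 3276 [ 0.48824178 -0.04172075]
[313.92544643 229.69866071] 2240 [ 0.49276834 -0.12304777]
scene [[255.1, 124.8], [232.8, 146.8], [287.8, 151.1]]
side [[319.6, 295.3], [363.2, 274.5], [295.2, 268.1]]
```

View pics/pair4.png

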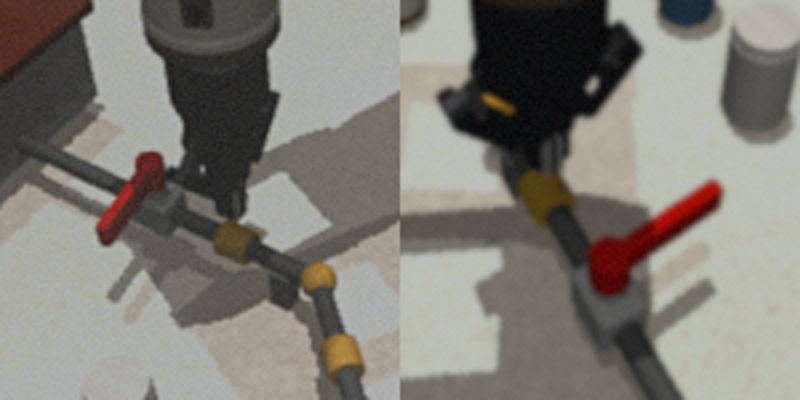

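The crops show the tips over union_c with a clear gap. The lever hub is at scene (256,124) and side (319,292), matching the prediction. Its tip, near scene (240,149) and side (358,271), looks slightly off the predicted spot, so I'll triangulate it.

Run:
```python
from h import *
a,b=robot.calibration('scene'),robot.calibration('side')
print(tri(a,(240,149),b,(358,271)),onz(a,(240,149),.105),onz(b,(358,271),.105))
print('hub',tri(a,(256,124),b,(318.7,292)),onz(a,(256,124),.105),onz(b,(318.7,292),.105))
for n,c in(('scene',a),('side',b)):
    im=cv2.imread(f'pics/{n}0.png')[:,:,::-1]; h=cv2.cvtColor(im,cv2.COLOR_RGB2HSV)
    m=cv2.inRange(h,(0,150,60),(8,255,255))|cv2.inRange(h,(172,150,60),(180,255,255))
    k=max([k for k in cv2.findContours(m,cv2.RETR_EXTERNAL,cv2.CHAIN_APPROX_NONE)[0] if cv2.pointPolygonTest(k,(250,135) if n=='scene' else (331,288),True)>-8],key=len)
    p=k[:,0]; print(n,len(p),'ext L',p[p[:,0].argmin()],'R',p[p[:,0].argmax()],'T',p[p[:,1].argmin()],'B',p[p[:,1].argmax()])
```

```text
[ 0.57433412 -0.19643261  0.10092828] [ 0.57501124 -0.19204573  0.105     ] [ 0.57458048 -0.20014116  0.105     ]
hub [ 0.49903316 -0.2102661   0.10925505] [ 0.49591256 -0.21366706  0.105     ] [ 0.50021988 -0.20799201  0.105     ]
scene 66 ext L [237 148] R [260 126] T [255 122] B [238 151]
side 129 ext L [311 293] R [359 273] T [355 269] B [317 310]
```

```bash
python3 -m creep '[[0,0,2,0],[0,0,2,0],[0,0,2,0],[0,0,0,0]]' >/dev/null
python3 -m creep '[[1.44,-2.37,0,0],[1.44,-2.37,0,0],[1.44,-2.37,0,0],[1.44,-2.37,0,0],[1.44,-2.37,0,0]]' >/dev/null
python3 -m creep '[[0,0,0,0],[0,0,0,0],[0,0,0,0]]'
python3 - <<'E'
from h import *
c=robot.calibration('wrist'); im=robot.read_camera('wrist'); cv2.imwrite('pics/w5.png',im[:,:,::-1])
h=cv2.cvtColor(im,cv2.COLOR_RGB2HSV)
m=cv2.inRange(h,(0,150,60),(8,255,255))|cv2.inRange(h,(172,150,60),(180,255,255))
k=max(cv2.findContours(m,cv2.RETR_EXTERNAL,cv2.CHAIN_APPROX_NONE)[0],key=cv2.contourArea)
print(cv2.boundingRect(k),[onz(c,p,.105)[:2].round(4).tolist() for p in cv2.boxPoints(cv2.minAreaRect(k))],cv2.boxPoints(cv2.minAreaRect(k)))
E
```

```text
time: 9.25
ee_pos: [0.5656, -0.2445, 0.1643]
orientation: [-2.154, -2.285, 0.0]
wrist_force: [0.0, 0.1, 0.5]
gripper_width: -0.0
grasp_force: 0.0
(171, 141, 75, 50) [[0.4824, -0.2067], [0.5152, -0.1879], [0.5267, -0.209], [0.493, -0.229]] [[163.55399 157.20761]
 [225.08206 124.73447]
 [247.04044 166.33978]
 [185.51236 198.81293]]
```

View pics/w5.png

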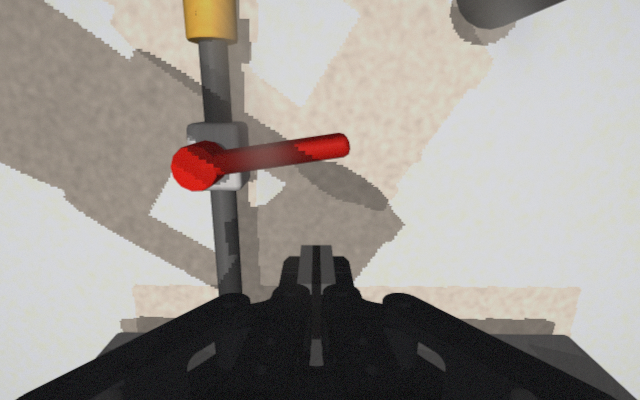

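The wrist view shows the hub at (197,167) and the lever end at (345,144). The lever stands slightly counter-clockwise of crosswise, and the fingers are clear on the griddle side.

```bash
python3 -m creep '[[0,0,-2,0],[0,0,-2,0],[0,0,-2,0],[0,0,0,0],[0,0,0,0]]'
python3 - <<'E'
from h import *
c=dict(np.load('w1.npz')); 
c=robot.calibration('wrist'); R=cv2.Rodrigues(c['rvec'])[0]
c['tvec']=c['tvec']-R@np.array([0,0,.06])  # camera was 60 mm higher in w5
p,q=onz(c,(197,167),.105)[:2],onz(c,(345,144),.105)[:2]
print(p,q,np.linalg.norm(q-p),np.degrees(np.arctan2(*(q-p)[::-1])))
pv=np.array([.4995,-.2125]); prev=None
for a in list(range(4,94,6))+[93]+[95]:
    f=np.radians(a); u=np.array([np.cos(f),np.sin(f)]); x=pv+.065*u+.017*np.array([u[1],-u[0]])
    print(a,x.round(4),None if prev is None else ((x-prev)*100).round(2)); prev=x
E
```

```text
time: 9.72
ee_pos: [0.5655, -0.2441, 0.1049]
orientation: [-2.153, -2.286, 0.001]
wrist_force: [1.0, 0.3, -0.1]
gripper_width: 0.0002
grasp_force: 0.0
[ 0.49957636 -0.21060874] [ 0.57789606 -0.19363737] 0.08013739555748431 12.226596252058034
4 [ 0.5655 -0.2249] None
10 [ 0.5665 -0.218 ] [0.09 0.7 ]
16 [ 0.5667 -0.2109] [0.02 0.7 ]
22 [ 0.5661 -0.2039] [-0.05  0.7 ]
28 [ 0.5649 -0.197 ] [-0.13  0.69]
34 [ 0.5629 -0.1902] [-0.2   0.67]
40 [ 0.5602 -0.1837] [-0.27  0.65]
46 [ 0.5569 -0.1776] [-0.33  0.62]
52 [ 0.5529 -0.1717] [-0.4   0.58]
58 [ 0.5484 -0.1664] [-0.46  0.54]
64 [ 0.5433 -0.1615] [-0.51  0.49]
70 [ 0.5377 -0.1572] [-0.56  0.43]
76 [ 0.5317 -0.1535] [-0.6   0.37]
82 [ 0.5254 -0.1505] [-0.63  0.3 ]
88 [ 0.5188 -0.1481] [-0.66  0.24]
93 [ 0.5131 -0.1467] [-0.57  0.14]
95 [ 0.5108 -0.1463] [-0.23  0.04]
```

```bash
python3 -m creep '[[0.02,0.52,0,1.4],[0.02,0.52,0,1.4],[0.02,0.52,0,1.4],[0.02,0.52,0,1.4],[0.02,0.52,0,1.4]]'
python3 -m creep '[[0.01,0.35,0,3],[0.01,0.35,0,3],[-0.02,0.35,0,3],[-0.03,0.35,0,3],[0,0,0,0]]'
python3 -m creep '[[-0.06,0.35,0,3],[-0.07,0.34,0,3],[-0.1,0.34,0,3],[-0.1,0.33,0,3],[0,0,0,0]]'
python3 - <<'E'
from h import *
c=robot.calibration('wrist'); im=robot.read_camera('wrist'); cv2.imwrite('pics/w6.png',im[:,:,::-1])
E
```

```text
time: 10.13
ee_pos: [0.5671, -0.2182, 0.1055]
orientation: [2.007, 2.416, 0.0]
wrist_force: [1.0, -0.4, -0.4]
gripper_width: 0.0
grasp_force: 0.0
time: 10.55
ee_pos: [0.5668, -0.2041, 0.1053]
orientation: [1.742, 2.614, 0.0]
wrist_force: [-0.9, 0.4, -0.3]
gripper_width: 0.0001
grasp_force: 0.0
time: 10.97
ee_pos: [0.5634, -0.1908, 0.1052]
orientation: [1.462, 2.78, 0.0]
wrist_force: [-1.3, -0.3, 0.3]
gripper_width: 0.0001
grasp_force: 0.0
```

View pics/w6.png

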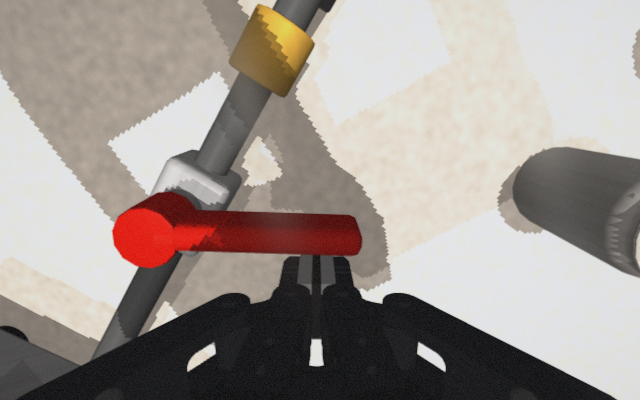

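The wrist view shows the lever level in the image along the fingertips, with its bar at row 235 and end at (360,235). The fingers are pushing it squarely, so I'll continue.

```bash
python3 -m creep '[[-0.13,0.33,0,3],[-0.14,0.32,0,3],[-0.16,0.31,0,3],[-0.17,0.31,0,3],[0,0,0,0]]'
python3 -m creep '[[-0.2,0.29,0,3],[-0.2,0.29,0,3],[-0.23,0.27,0,3],[-0.23,0.27,0,3],[0,0,0,0]]'
python3 -m creep '[[-0.25,0.25,0,3],[-0.26,0.24,0,3],[-0.28,0.22,0,3],[-0.28,0.21,0,3],[0,0,0,0]]'
python3 -m creep '[[-0.3,0.19,0,3],[-0.3,0.18,0,3],[-0.31,0.15,0,3],[-0.32,0.15,0,3],[0,0,0,0]]'
python3 -m creep '[[-0.33,0.12,0,3],[-0.33,0.12,0,3],[0,0,0,0]]'
python3 - <<'E'
from h import *
c=robot.calibration('wrist'); im=robot.read_camera('wrist'); cv2.imwrite('pics/w7.png',im[:,:,::-1])
E
```

```text
time: 11.43
ee_pos: [0.5573, -0.1783, 0.1051]
orientation: [1.166, 2.917, 0.0]
wrist_force: [-0.5, 0.2, -0.5]
gripper_width: -0.0001
grasp_force: 0.0
time: 11.85
ee_pos: [0.5486, -0.1672, 0.105]
orientation: [-0.857, -3.022, 0.0]
wrist_force: [0.1, -0.6, 0.1]
gripper_width: 0.0
grasp_force: 0.0
time: 12.27
ee_pos: [0.5379, -0.1581, 0.105]
orientation: [-0.537, -3.095, 0.0]
wrist_force: [-1.1, 0.3, 0.2]
gripper_width: 0.0002
grasp_force: 0.0
time: 12.68
ee_pos: [0.5256, -0.1515, 0.105]
orientation: [-0.212, -3.134, 0.0]
wrist_force: [-0.4, -0.2, -0.2]
gripper_width: 0.0001
grasp_force: 0.0
time: 12.93
ee_pos: [0.519, -0.1492, 0.105]
orientation: [-0.048, -3.141, 0.0]
wrist_force: [-0.9, 0.8, -0.2]
gripper_width: 0.0001
grasp_force: 0.0
```

View pics/w7.png

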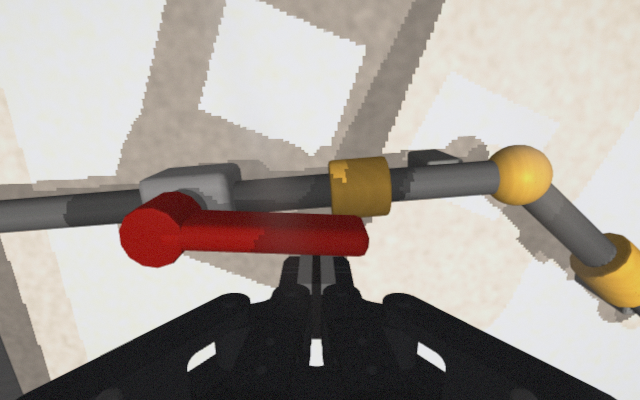

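The wrist view shows the lever (bar at row 235) about 6° short of the pipe direction. I'll creep to the stop and watch the force.

```bash
python3 -m creep '[[-0.28,0.07,0,2.5],[-0.28,0.06,0,2.5],[0,0,0,0]]' | egrep 'pos|wrist'
python3 -m creep '[[-0.1,0,0,0],[0,0,0,0]]'| egrep 'pos|wrist'
python3 -m creep '[[-0.1,0,0,0],[0,0,0,0]]'| egrep 'pos|wrist'
python3 -m creep '[[-0.1,0,0,0],[0,0,0,0],[0,0,0,0]]'| egrep 'pos|wrist'
python3 - <<'E'
from h import *
c=robot.calibration('wrist'); im=robot.read_camera('wrist'); cv2.imwrite('pics/w8.png',im[:,:,::-1])
p,q=onz(c,(150,235),.105)[:2],0
h=cv2.cvtColor(im,cv2.COLOR_RGB2HSV)
m=cv2.inRange(h,(0,150,40),(8,255,255))|cv2.inRange(h,(172,150,40),(180,255,255))
k=max(cv2.findContours(m,cv2.RETR_EXTERNAL,cv2.CHAIN_APPROX_NONE)[0],key=cv2.contourArea)[:,0]
e=[]
for x in (220,260):
    y=k[k[:,0]==x][:,1].max(); e.append(onz(c,(x,float(y)),.105)[:2])
d=e[1]-e[0]; print('lower-edge angle',np.degrees(np.arctan2(d[1],d[0])),'open=93.2',e)
E
```

```text
ee_pos: [0.5135, -0.1478, 0.1049]
wrist_force: [-0.7, 0.3, 0.8]
ee_pos: [0.5127, -0.1479, 0.1049]
wrist_force: [1.8, 1.7, 0.8]
ee_pos: [0.5116, -0.1478, 0.105]
wrist_force: [2.6, 0.3, 0.5]
ee_pos: [0.5108, -0.1477, 0.105]
wrist_force: [5.0, 0.4, -1.7]
lower-edge angle 93.35856901278875 open=93.2 [array([ 0.49947772, -0.18557502]), array([ 0.49856713, -0.17005852])]
```

The force has risen to 5 N and the edge angle is 93.4°, so the lever is at its stop. I'll nudge it once more, back away along +x, and raise.

```bash
python3 -m creep '[[-0.1,0,0,0],[-0.1,0,0,0],[0,0,0,0],[0,0,0,0]]'| egrep 'pos|wrist'
python3 -m creep '[[0.5,0,0,0],[1,0,0,0],[1.5,0,0,0],[0,0,0,0]]'| egrep 'pos|wrist'
python3 -m creep '[[0,0,2.5,0],[0,0,3,0],[0,0,3,0],[0,0,3,0],[0,0,0,0]]'| egrep 'time|pos|wrist'
python3 -m creep '[[2,2,1,0],[2,2,1,0],[2,2,0,0],[2,2,0,0],[0,0,0,0]]'| egrep 'time|pos|wrist'
python3 - <<'E'
from h import *
I={n:robot.read_camera(n) for n in('scene','side')}
a,b=[I[n][y-75:y+75,x-75:x+75] for n,x,y in(('scene',275,140),('side',315,275))]
cv2.imwrite('pics/pair9.png',cv2.resize(np.hstack([a,b]),(800,400),interpolation=cv2.INTER_CUBIC)[:,:,::-1])
E
```

```text
ee_pos: [0.5103, -0.1477, 0.1053]
wrist_force: [19.7, 2.0, -7.6]
ee_pos: [0.5404, -0.148, 0.1049]
wrist_force: [0.6, 0.5, -0.3]
time: 14.95
ee_pos: [0.5399, -0.1484, 0.2258]
wrist_force: [0.8, 0.1, 1.0]
time: 15.37
ee_pos: [0.6207, -0.0647, 0.2391]
wrist_force: [0.4, 0.2, -0.3]
```

View pics/pair9.png

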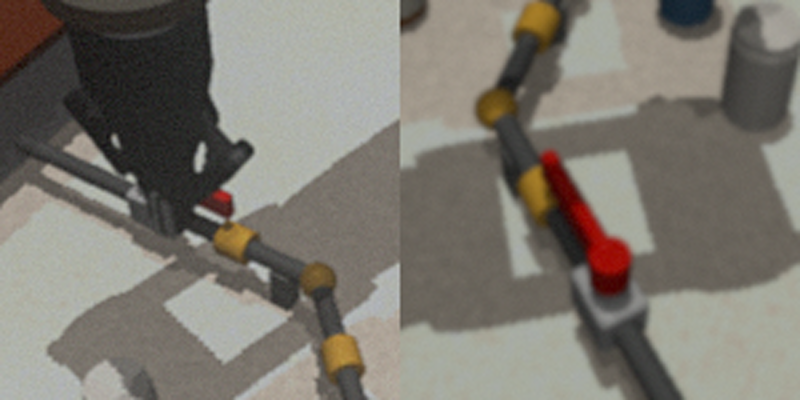

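The lever lies along the pipe and the arm is clear of everything.

```bash
python3 -m creep '[[0,0,0,0],[0,0,0,0],[0,0,0,0]]'| egrep 'time|wrist'; python3 -c "
from workcell import robot; print(robot.finish_job())"
```

```text
time: 15.72
wrist_force: [0.3, 0.3, -0.0]
the job is handed in; nothing more can be done
None
```

Job handed in at 15.7 s: all five fittings were pointed out in order, starting farthest from the griddle, with pauses of about 0.8 s or more at roughly 2 cm; the lever was then pushed in line over the pipe to its stop, and nothing else was touched as far as the cameras and wrist force showed.

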